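# Lift the slide carrier out of the staining dish and hold it tipped over the drip tray

### The job

Set the drip tray down flat in the gap between the two staining dishes, midway between them and square with them, and let go of it. Then take the slide carrier by the grip of its wire handle, draw it straight up out of its dish without tipping it, carry it over the middle of the tray and tip it there about 45 degrees, either end down and facing any way, as for draining the slides. Finish while holding it like that, still and clear above the dish rims; leave both dishes standing where they are, and do not knock the dropper bottles or the cup.

Things in the scene. Friction and masses are not known exactly. Their poses are not given: they have to be found in the camera images.
- drip_tray: Shallow open steel tray, pan 130 (its x) x 94 (its y) mm, walls 16 mm high and 3 mm thick, floor 3 mm, about 0.18 kg. Loose on the bench. Origin: centre of its underside. An upright grip plate, 8 mm thick (along x), 40 mm wide (along y), top 50 mm above the underside, stands at its -x end, centred 61 mm from the origin.
- tray_grip (a point): Point on the tray's grip plate to hold: centre of the plate, 34 mm above the tray's underside (at x = -61 mm in the tray's frame). The plate is pinched across its 8 mm thickness, along the tray's x.
- stain_dish: White plastic staining dish, 112 (its x) x 92 (its y) x 62 mm high, open on top, walls and floor 4 mm, loose, about 0.8 kg; the slide carrier stands in it. Origin: centre of its underside. The other dish stands beside it along its +y or -y (either may be the left one), 212 to 218 mm centre to centre, so the free gap is 120 to 126 mm.
- rinse_dish: An identical dish, empty, standing parallel to the first one to within about 3 degrees. Origin: centre of its underside.
- carrier: Steel wire basket 96 (its x) x 76 (its y) x 40 mm with ten glass slides standing in it on their long edges, about 0.22 kg, upright in the staining dish with about 4 mm play all round; its bottom rests on the dish floor, 4 mm above the bench. A wire bail rises from the middle of its two short ends to a black grip bar above its middle. Origin: centre of its underside; z up through the grip.
- carrier_grip (a point): Centre of the carrier's grip bar, 105 mm above the carrier's underside. The bar is 60 mm long (along the carrier's x), 12 mm thick (y) and 14 mm high; pinch it across y. It is rigid with the basket.
- carrier_middle (a point): Middle of the basket, 20 mm above the carrier's underside and 85 mm below the grip bar.
- reagent_a: Amber dropper bottle, 38 mm in diameter, 124 mm high, behind the dishes; leave alone. Origin: centre of its underside.
- reagent_b: A second such dropper bottle behind the dishes; leave alone. Origin: centre of its underside.
- cup: Sample cup with a screw cap, 48 mm in diameter, 60 mm high, left of the tray's first place; leave alone. Origin: centre of its underside.
There are look-alikes about, which are no part of the job. Leave any purple look-alike of the carrier alone.

How it is judged:
On the way, in this order (a step that is already met when the one before it is completed fails the run):
1. the drip tray lies flat in the gap between the dishes, midway and square, and is let go (horizontal distance between drip_tray and stain_dish below 0.122 m and horizontal distance between drip_tray and rinse_dish below 0.122 m and x of drip_tray in the frame of stain_dish between -0.028 and 0.028 m and angle between the x axis of drip_tray and the x axis of stain_dish, either way round below 0.2 rad and angle between drip_tray's own z axis and vertical below 0.06 rad and height (world z) of drip_tray below 0.006 m and linear speed of drip_tray below 0.02 m/s and distance of each of stain_dish, rinse_dish from where it was at the start of the episode below 0.03 m and contact force between drip_tray and the fingers below 0.1 N), for 0.3 s.
2. the carrier is drawn up out of its dish upright, with the tray in place (height (world z) of carrier above 0.066 m and angle between carrier's own z axis and vertical below 0.3 rad and contact force between carrier and the fingers above 0.5 N and horizontal distance between drip_tray and stain_dish below 0.122 m and horizontal distance between drip_tray and rinse_dish below 0.122 m and x of drip_tray in the frame of stain_dish between -0.028 and 0.028 m and angle between the x axis of drip_tray and the x axis of stain_dish, either way round below 0.2 rad and angle between drip_tray's own z axis and vertical below 0.06 rad and height (world z) of drip_tray below 0.006 m and linear speed of drip_tray below 0.02 m/s), for 0.1 s.
At the end, for the whole second after the job is handed in: Carrier held still, 33-57 deg from upright, a short end down (y level to 18 deg), its middle within 35 x 30 mm of the tray centre, over 110 mm up, touching nothing else. Tray flat, free, within 122 mm of both dish centres, 28 mm of their line, square to 11 deg; dishes moved under 30 mm (all of step 1 and angle between carrier's own z axis and vertical between 0.58 and 1 rad and angle between carrier's own y axis and vertical between 1.25 and 1.89 rad and x of carrier_middle in the frame of drip_tray between -0.035 and 0.035 m and y of carrier_middle in the frame of drip_tray between -0.03 and 0.03 m and height (world z) of carrier_middle above 0.11 m and linear speed of carrier below 0.03 m/s and angular speed of carrier below 0.2 rad/s and contact force between carrier and the fingers above 0.5 N and contact force between carrier and drip_tray below 0.1 N and contact force between carrier and stain_dish below 0.1 N and contact force between carrier and rinse_dish below 0.1 N); the arm keeps its last pose, push and grip.
It fails at once if a dropper bottle or the cup knocked over or pushed away by more than 40 mm (angle between any of reagent_a, reagent_b, cup's own z axis and vertical above 0.6 rad or distance of any of reagent_a, reagent_b, cup from where it was at the start of the episode above 0.04 m).
It fails at once if the carrier tipped so far (over 70 degrees) that the slides would slip out (angle between carrier's own z axis and vertical above 1.22 rad).
It fails at once if the carrier dragged out at a slant: the dish tipped or lifted (angle between stain_dish's own z axis and vertical above 0.2 rad or height (world z) of stain_dish above 0.02 m).
It also fails if it takes over 51 s, if anything falls off the work surface, if the arm or the gripper's body presses on something with over 40 N, if the wrist force passes 120 N, or if a joint passes its speed limit or range.

### The arm

A 6-joint arm with a two-finger parallel gripper is mounted at the origin on a cart in front of the work surface, level with it; the furniture and walls round the work are solid. World frame = base frame: x ahead of the robot, y to its left, z up, the work surface at z = 0. Lengths are in m, angles in rad, forces in N, time in s.
With the tool pointing down it reaches from about 0.275 to 1 m from the base axis. Payload 8.4 kg.
Tool frame: the origin (TCP) lies on the centre line of the jaws, within the pads' length; the fingertips stand 17 mm ahead of it and the grasp point (between the pads) lies 2 mm behind it (bot.tcp_to_tips is the y of the fingertips in the tool frame, in m); y points along the fingers, z is the direction in which the jaws open and shut, and the axes are right-handed (so a half turn about y gives the same grasp; the last joint's range is limited). The gripper opens to 85 mm and grips with 20 to 120 N. Pads are 22 mm wide; open, the fingers measure 114 mm over their backs; the gripper's body (76 mm by 85 mm) begins 54 mm behind the grasp point. The pads swing forward as they close: fully open they stand 13 mm farther back than shut.
Start: joints at [1.259, 0.353, 1.633, -0, 1.155, -0.002], TCP at [0.191, 0.595, 0.248] pointing down, gripper open.
Joint ranges: [-2.63, 2.63], [-0.92, 2.1], [0.06, 2.66], [-1.3, 4.44], [0, 2.69], [-3.02, 3.02]. Speed limits (rad/s): [2.22, 2.22, 2.79, 3.14, 3.14, 3.14].

### API

Orientations are given as a unit quaternion [x, y, z, w].
In Python, from workcell import bot, hand, kinematics, get_obs, vision, hand_in gives the robot as it stands. The module is installed in compiled form; this text tells all that it offers. Calls block until the motion is done:
- bot.reach(position, orientation): joint-space move of the TCP to a pose.
- bot.servo_line(position, ori=None, velocity=0.15): straight line of the TCP; ori=None keeps the orientation; velocity is the mean speed in m/s.
- bot.goto_joints(angles): joint-space move.
- hand.move_gripper(opening, strength=None): finger opening in m; strength is the grip in N (None keeps the last); returns when the fingers have stopped.
- bot.dwell(seconds).
- kinematics.solve_ik(position, orientation): joint angles nearest the present ones, or None.
- get_obs(): the state.
- vision.read_camera(name): name is "scene" or "top"; returns a dict with "frame" (480x640x3 uint8, red, green, blue), "intrinsics" (3x3 intrinsics, pixels), "view" (4x4, takes a point from world to camera coordinates). Camera axes: x right, y down, z forward; pixel columns grow to the right and rows downward; lengths in m; the calibration is good to about 2 mm. A picture is of the moment at which its call begins. There is no depth.
A pose or a line that the arm cannot do raises bot.IKError and nothing moves.
- hand_in(): hands the job in, once; it reports no verdict.
The state is a dict: "time_s": time; "joint_pos": joint angles; "joint_vel": joint speeds; "joint_efforts": joint torques, N m; "position": TCP position; "orientation": TCP orientation; "wrist_force": force on the tool from outside, world axes, zero at the start; "ft_torque": the same for the moment, N m; "gripper_width": finger opening in m.
Only numpy, scipy, OpenCV 4.12 (cv2) and the standard library are available. Lean on these libraries where they do the work, as an engineer would, in place of code of your own. Each camera call takes 0.05 s, during which the arm holds its last target.

## Working session

There is one attempt and no reset: what is moved stays moved. The work goes in short steps, each a Python script; the robot and the scene stay as the last script left them, time stands still between calls to the robot, and variables do not carry over. Pictures are saved under pics/ and viewed, and the job is handed in when it is done.

```bash
mkdir -p pics; ls
python3 - <<'E'
from workcell import bot, hand, kinematics, get_obs, vision
import cv2,numpy as np
np.set_printoptions(precision=4,suppress=True)
for n in("scene","top"):
    c=vision.read_camera(n); cv2.imwrite(f"pics/{n}0.png",c["frame"][:,:,::-1]); print(n,c["intrinsics"],c["view"])
print(get_obs(), bot.tcp_to_tips)
E
```

```text
pics
scene [[459.2578   0.     321.4086]
 [  0.     459.2578 239.4664]
 [  0.       0.       1.    ]] [[ 0.8665 -0.4989 -0.0158 -0.3808]
 [-0.2441 -0.396  -0.8852  0.3169]
 [ 0.4354  0.7709 -0.4649  0.7726]
 [ 0.      0.      0.      1.    ]]
top [[564.6053   0.     315.649 ]
 [  0.     564.6053 242.9881]
 [  0.       0.       1.    ]] [[ 0.006  -0.9998 -0.0165  0.2443]
 [-0.9929 -0.004  -0.1186  0.5665]
 [ 0.1185  0.0171 -0.9928  1.2227]
 [ 0.      0.      0.      1.    ]]
{'time_s': 0.1, 'joint_pos': array([ 1.2586,  0.3536,  1.634 , -0.    ,  1.1552, -0.0024]), 'joint_vel': array([-0.0007, -0.0016, -0.0009, -0.    , -0.0014, -0.0014]), 'joint_efforts': array([  0.0008, -60.6361, -34.2818,   0.    ,   0.0041,  -0.    ]), 'position': array([0.1904, 0.5949, 0.2476]), 'orientation': array([ 0.6991, -0.1092,  0.109 , -0.6982]), 'wrist_force': array([ 0.14  , -0.6493, -0.5205]), 'ft_torque': array([ 0.0116,  0.0258, -0.0189]), 'gripper_width': 0.0854467998348254} 0.017
```

View pics/scene0.png

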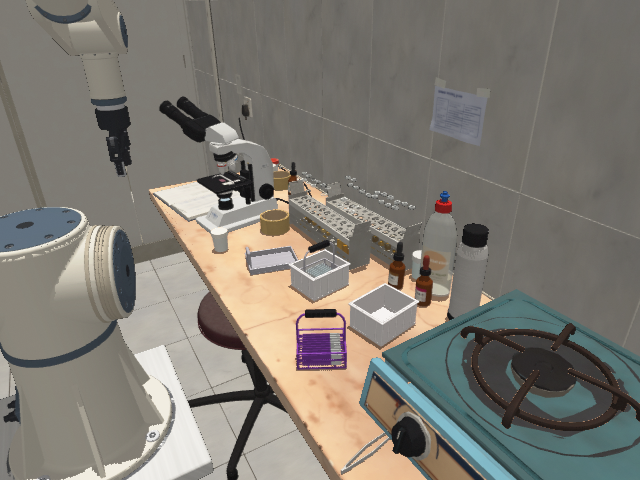

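View pics/top0.png

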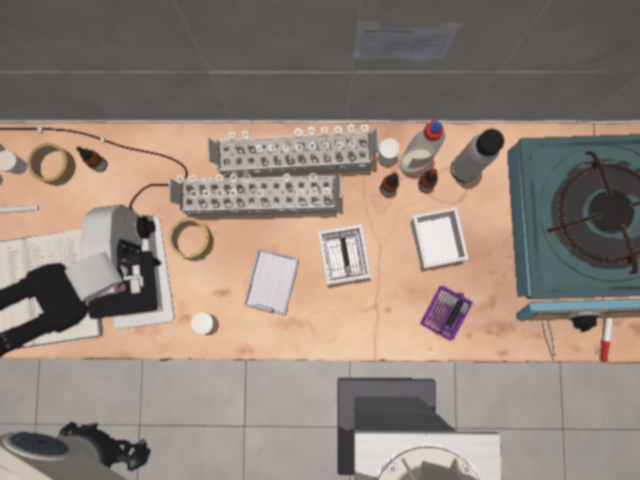

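The tray is at top (272,281). The staining dish with the carrier is at (344,255), the rinse dish at (440,239), and the purple decoy stands outside the dishes at (447,312). I'll enlarge the crops next.

Run:
```python
import cv2
t=cv2.imread("pics/top0.png"); s=cv2.imread("pics/scene0.png")
cv2.imwrite("pics/t1.png",cv2.resize(t[205:325,235:395],None,fx=5,fy=5,interpolation=cv2.INTER_CUBIC))
cv2.imwrite("pics/t2.png",cv2.resize(t[195:285,390:510],None,fx=6,fy=6,interpolation=cv2.INTER_CUBIC))
cv2.imwrite("pics/s1.png",cv2.resize(s[225:345,235:395],None,fx=5,fy=5,interpolation=cv2.INTER_CUBIC))
```

```text
(no output)
```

View pics/t1.png

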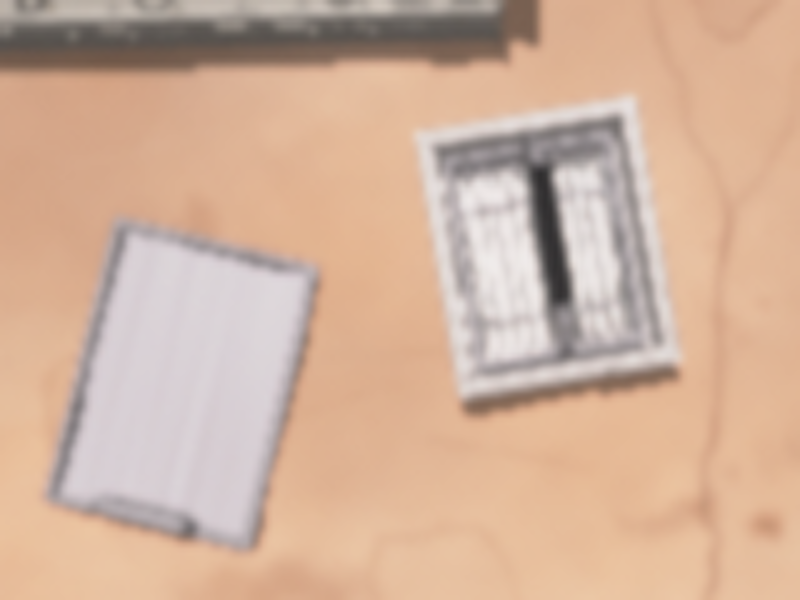

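View pics/t2.png

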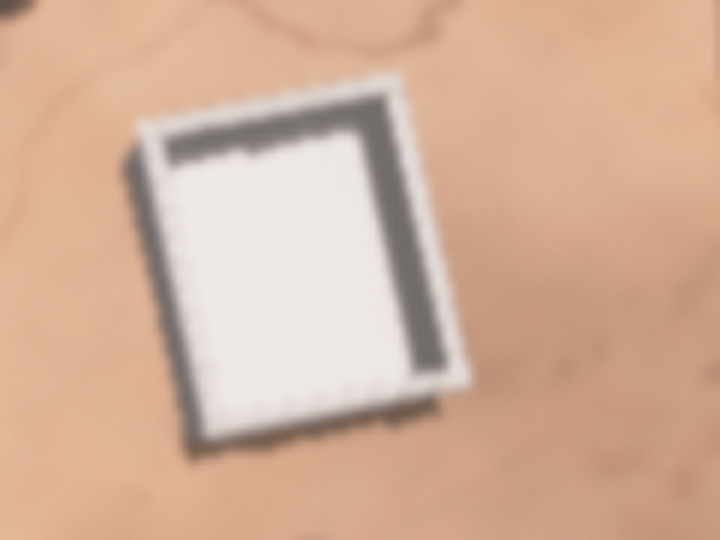

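View pics/s1.png

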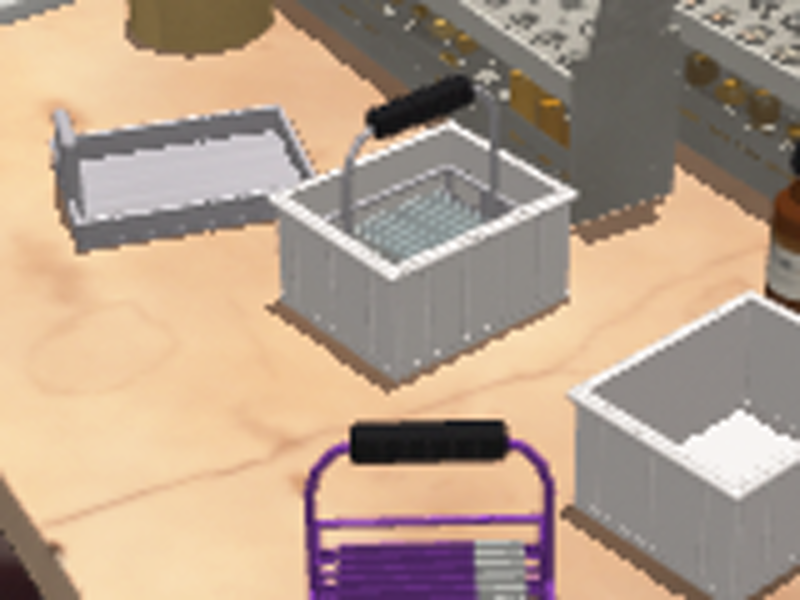

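```bash
cat > h.py <<'E'
import numpy as np,cv2
from workcell import bot, hand, kinematics, get_obs, vision
from scipy.spatial.transform import Rotation as R
np.set_printoptions(precision=4,suppress=True)
CAM={"top":(np.array([[564.6053,0,315.649],[0,564.6053,242.9881],[0,0,1]]),np.array([[0.006,-0.9998,-0.0165,0.2443],[-0.9929,-0.004,-0.1186,0.5665],[0.1185,0.0171,-0.9928,1.2227]])),
"scene":(np.array([[459.2578,0,321.4086],[0,459.2578,239.4664],[0,0,1]]),np.array([[.8665,-.4989,-.0158,-.3808],[-.2441,-.396,-.8852,.3169],[.4354,.7709,-.4649,.7726]]))}
def unproj(uv,z,cam="top"):
    K,V=CAM[cam]; d=V[:,:3].T@np.linalg.inv(K)@[uv[0],uv[1],1]; c=-V[:,:3].T@V[:,3]
    return c+d*(z-c[2])/d[2]
def proj(p,cam="top"):
    K,V=CAM[cam]; q=K@(V[:,:3]@p+V[:,3]); return q[:2]/q[2]
def crop(uv,x0,y0,s): return [x0+(uv[0]+.5)/s-.5,y0+(uv[1]+.5)/s-.5]
def fit(model,pts):
    m=np.array(model,float);p=np.array(pts)[:,:2]
    mc,pc=m.mean(0),p.mean(0);a=m-mc;b=p-pc
    th=np.arctan2((a[:,0]*b[:,1]-a[:,1]*b[:,0]).sum(),(a*b).sum())
    c,s=np.cos(th),np.sin(th);r=np.array([[c,-s],[s,c]])
    return pc-r@mc,th,np.linalg.norm(b-a@r.T,axis=1)
def rect(lx,ly): return [(lx/2,ly/2),(lx/2,-ly/2),(-lx/2,-ly/2),(-lx/2,ly/2)]
# tool orientation pointing down, jaw opening dir at world yaw psi ; tilt handled separately
def ori(y,z):
    y=np.array(y,float);y/=np.linalg.norm(y);z=np.array(z,float);z-=y*(y@z);z/=np.linalg.norm(z)
    return R.from_matrix(np.column_stack([np.cross(y,z),y,z])).as_quat()
def down(psi): return ori([0,0,-1],[np.cos(psi),np.sin(psi),0])
E
python3 - <<'E'
from h import *
P=lambda l,c,z:[unproj(crop(u,*c),z) for u in l]
c1=(235,205,5);c2=(390,195,6)
tr=fit(rect(.13,.094),P([(118,220),(318,266),(253,549),(50,498)],c1,.016))
sd=fit(rect(.112,.092),P([(415,132),(633,97),(682,362),(462,398)],c1,.062))
rd=fit(rect(.112,.092),P([(137,122),(397,74),(472,384),(203,440)],c2,.062))
print(tr);print(sd);print(rd,np.linalg.norm(sd[0]-rd[0]))
g=P([(540,165),(562,305)],c1,.116);print("grip",g,np.mean(g,0),np.linalg.norm(g[0]-g[1]),np.arctan2(*(g[0]-g[1])[1::-1]))
# tray plate top ends z=.05 : crop
g=P([(105,497),(188,520)],c1,.05);print("plate",g,np.mean(g,0)); 
c,s=np.cos(tr[1]),np.sin(tr[1]);print(tr[0]-.061*np.array([c,s]))
print(P([(204-.0,323)],(0,0,1),.06),P([(390,184)],(0,0,1),.1),P([(428,180)],(0,0,1),.1))
o=get_obs();print(R.from_quat(o['orientation']).as_matrix())
E
```

```text
(array([0.4809, 0.3461]), np.float64(-0.2224603683712694), array([0.0004, 0.0008, 0.0004, 0.0011]))
(array([0.5385, 0.1845]), np.float64(0.17312122927645146), array([0.0042, 0.0032, 0.0041, 0.0033]))
(array([ 0.5765, -0.0238]), np.float64(0.1993023399127052), array([0.0039, 0.003 , 0.0042, 0.0048])) 0.21172891346499495
grip [array([0.5672, 0.1896, 0.116 ]), array([0.5087, 0.1804, 0.116 ])] [0.538 0.185 0.116] 0.05921980993027094 0.15493454847868807
plate [array([0.4291, 0.3769, 0.05  ]), array([0.4194, 0.3406, 0.05  ])] [0.4243 0.3588 0.05  ]
[0.4214 0.3596]
[array([0.3876, 0.4864, 0.06  ])] [array([0.6851, 0.0879, 0.1   ])] [array([0.694 , 0.0069, 0.1   ])]
[[ 0.9524 -0.0004  0.3049]
 [-0.3049 -0.0012  0.9524]
 [-0.     -1.     -0.0013]]
```

```bash
cat > ov.py <<'E'
from h import *
def box(img,cam,c,th,lx,ly,zs,S,x0,y0,col,off=0):
    r=np.array([[np.cos(th),-np.sin(th)],[np.sin(th),np.cos(th)]])
    for z in zs:
        q=[]
        for m in rect(lx,ly):
            u=proj(np.r_[np.array(c)+r@(np.array(m)+[off,0]),z],cam); q.append([(u[0]-x0+.5)*S-.5,(u[1]-y0+.5)*S-.5])
        cv2.polylines(img,[np.array(q,np.int32)],True,col,1,cv2.LINE_AA)
E
python3 - <<'E'
from ov import *
tr=([.4809,.3461],-.2225);sd=([.5385,.1845],.173);rd=([.5765,-.0238],.199)
for cam,(x0,y0,w,h,S) in {"top":(240,195,240,130,3.3),"scene":(240,225,185,130,4.3)}.items():
    f=cv2.imread(f"pics/{cam}0.png")[y0:y0+h,x0:x0+w]; f=cv2.resize(f,None,fx=S,fy=S,interpolation=cv2.INTER_CUBIC)
    box(f,cam,*tr,.13,.094,(0,.016),S,x0,y0,(0,0,255))
    box(f,cam,*tr,.008,.04,(.05,),S,x0,y0,(0,0,255),-.061)
    for d in(sd,rd): box(f,cam,*d,.112,.092,(0,.062),S,x0,y0,(0,200,0))
    box(f,cam,*sd,.06,.012,(.116,),S,x0,y0,(255,100,0))
    cv2.imwrite(f"pics/ov_{cam}.png",f)
E
```

```text
(no output)
```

View pics/ov_top.png

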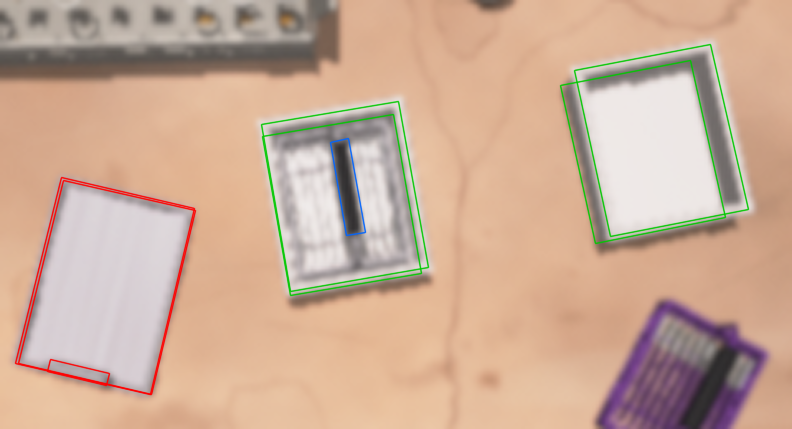

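View pics/ov_scene.png

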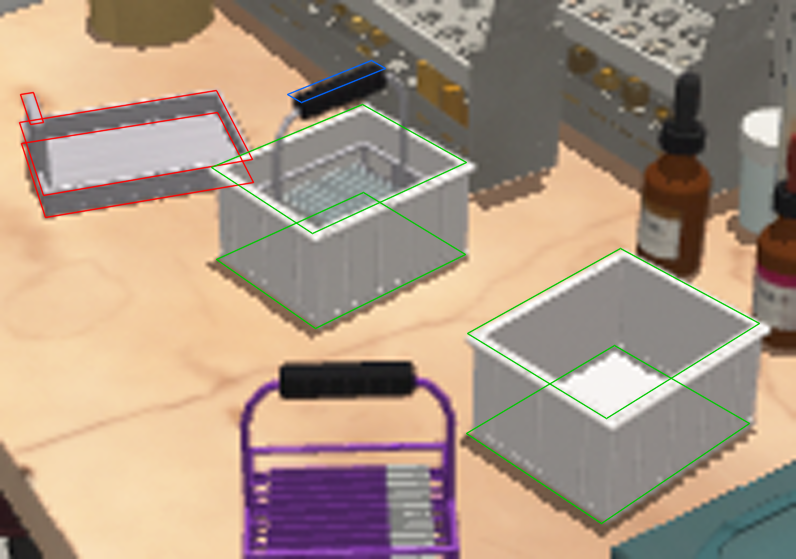

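Overlays agree: tray, dishes and grip bar all line up within about 1 px in the top view. The scene view agrees within a few mm. Next are the IK checks, before any motion.

```bash
cat > plan.py <<'E'
from h import *
tr=(np.array([.4809,.3461]),-.2225);sd=(np.array([.5385,.1847]),.165);rd=(np.array([.5765,-.0238]),.199)
mid=(sd[0]+rd[0])/2; myaw=(sd[1]+rd[1])/2
ax=lambda t:np.array([np.cos(t),np.sin(t)])
pl=tr[0]-.061*ax(tr[1]); pm=mid-.061*ax(myaw)
E
python3 - <<'E'
from plan import *
print(mid,myaw,pl,pm)
for k in (0,np.pi):
    for n,p,q in [("t",[*pl,.16],down(tr[1]+k)),("t0",[*pl,.032],down(tr[1]+k)),("m",[*pm,.185],down(myaw+k)),("m0",[*pm,.034],down(myaw+k))]:
        print(k,n,kinematics.solve_ik(p,q))
sx=ax(sd[1])
for k in (1,-1):
    z=k*np.array([-sx[1],sx[0],0])
    print("c",k,kinematics.solve_ik([*sd[0],.107],ori([0,0,-1],z)),kinematics.solve_ik([*sd[0],.26],ori([0,0,-1],z)))
    for s in (1,-1):
        y=np.array([s*sx[0],s*sx[1],-1])/2**.5
        print(s,kinematics.solve_ik(np.r_[mid,.155]-y*.083,ori(y,z)))
E
```

```text
[0.5575 0.0804] 0.182 [0.4214 0.3596] [0.4975 0.0694]
0 t [ 0.7037  0.3465  1.8658 -0.      0.9293  0.9262]
0 t0 [ 0.7037  0.5405  1.9298 -0.      0.6713  0.9262]
0 m [ 0.1356  0.2389  1.9531 -0.      0.9496 -0.0464]
0 m0 [ 0.1356  0.4839  2.0413 -0.      0.6164 -0.0464]
3.141592653589793 t [ 0.7037  0.3465  1.8658 -0.      0.9293 -2.2154]
3.141592653589793 t0 [ 0.7037  0.5405  1.9298 -0.      0.6713 -2.2154]
3.141592653589793 m None
3.141592653589793 m0 None
c 1 [ 0.3278  0.4404  1.8663 -0.      0.8348 -1.408 ] [ 0.3278  0.2555  1.7422 -0.      1.1438 -1.408 ]
1 [0.115  0.0076 2.4426 2.7792 0.0998 1.8962]
-1 [ 0.1489  0.8191  1.1323 -0.0124  1.9755 -1.587 ]
c -1 [ 0.3278  0.4404  1.8663 -0.      0.8348  1.7336] [ 0.3278  0.2555  1.7422 -0.      1.1438  1.7336]
1 [ 0.115   0.0076  2.4426  2.7792  0.0998 -1.2454]
-1 [ 0.1489  0.8191  1.1323 -0.0124  1.9755  1.5545]
```

Run:
```python
from plan import *
sx=ax(myaw)
print("wall",unproj((300,122),0),unproj((434,130),.25),unproj((490,140),.2))
z=np.array([-np.sin(myaw),np.cos(myaw),0])
for s,k in((1,1),(1,-1)):
  for t in (.7,.78):
    for zm in (.2,.25,.3):
        y=np.array([s*sx[0]*np.sin(t),s*sx[1]*np.sin(t),-np.cos(t)])
        print(k,t,zm,kinematics.solve_ik(np.r_[mid,zm]-y*.083,ori(y,k*z)))
```

```text
wall [0.8562 0.2863 0.    ] [0.7551 0.0216 0.25  ] [ 0.7512 -0.0977  0.2   ]
1 0.7 0.2 [ 0.1044 -0.1002  2.3237  0.2256  0.2252 -1.8502]
1 0.7 0.25 [ 0.1044 -0.1846  2.2592  0.1379  0.3717 -1.7588]
1 0.7 0.3 [ 0.1044 -0.2491  2.1869  0.1029  0.5075 -1.7202]
1 0.78 0.2 [ 0.0976 -0.1028  2.3895  0.6594  0.0969 -2.288 ]
1 0.78 0.25 [ 0.0976 -0.2002  2.3261  0.2471  0.2447 -1.8709]
1 0.78 0.3 [ 0.0976 -0.2745  2.2543  0.1573  0.3878 -1.7767]
-1 0.7 0.2 [ 0.1044 -0.1002  2.3237  0.2256  0.2252  1.2914]
-1 0.7 0.25 [ 0.1044 -0.1846  2.2592  0.1379  0.3717  1.3828]
-1 0.7 0.3 [ 0.1044 -0.2491  2.1869  0.1029  0.5075  1.4214]
-1 0.78 0.2 [ 0.0976 -0.1028  2.3895  0.6594  0.0969  0.8536]
-1 0.78 0.25 [ 0.0976 -0.2002  2.3261  0.2471  0.2447  1.2707]
-1 0.78 0.3 [ 0.0976 -0.2745  2.2543  0.1573  0.3878  1.3649]
```

Run:
```python
from plan import *
bot.reach([*pl,.16],down(tr[1]))
hand.move_gripper(.045,90)
bot.servo_line([*pl,.075],velocity=.12)
c=vision.read_camera("scene"); f=c["frame"][200:320,200:360,::-1]; cv2.imwrite("pics/a1.png",cv2.resize(f,None,fx=5,fy=5,interpolation=cv2.INTER_CUBIC))
print(get_obs())
```

```text
{'time_s': 2.775, 'joint_pos': array([ 0.7037,  0.4692,  1.9146, -0.    ,  0.7565,  0.9261]), 'joint_vel': array([ 0.0028, -0.0072, -0.002 , -0.0004,  0.0006,  0.0015]), 'joint_efforts': array([ -0.0063, -57.337 , -23.4123,  -0.0001,   0.0118,  -0.0001]), 'position': array([0.4219, 0.36  , 0.0758]), 'orientation': array([-0.4409,  0.5524, -0.5524,  0.4419]), 'wrist_force': array([ 0.4256, -0.823 ,  0.1816]), 'ft_torque': array([-0.0104, -0.0231, -0.0149]), 'gripper_width': 0.044951661895114896}
```

View pics/a1.png

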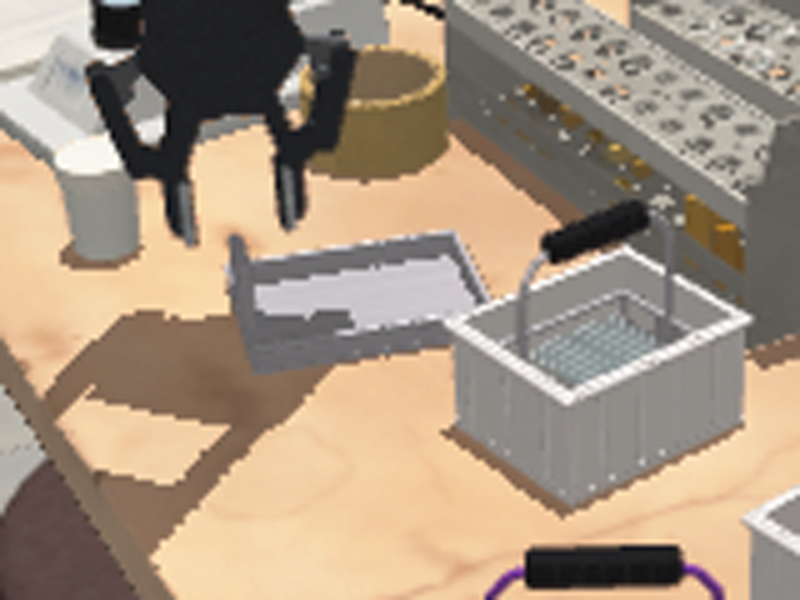

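The fingers (crop px 185 and 290) straddle the plate (px 237), so I'll descend and grip.

Run:
```python
from plan import *
bot.servo_line([*pl,.032],velocity=.08)
print(get_obs()['wrist_force'])
hand.move_gripper(0,100)
o=get_obs();print(o['gripper_width'],o['position'],o['wrist_force'])
bot.servo_line([*pl,.19],velocity=.12)
o=get_obs();print(o['gripper_width'],o['position'],o['wrist_force'],o['time_s'])
for n in("scene","top"):
    cv2.imwrite(f"pics/b_{n}.png",vision.read_camera(n)["frame"][:,:,::-1])
f=cv2.imread("pics/b_scene.png")[150:300,190:390];cv2.imwrite("pics/b1.png",cv2.resize(f,None,fx=4,fy=4,interpolation=cv2.INTER_CUBIC))
```

```text
[-0.7466  0.2141 -0.5207]
0.006789188539573073 [0.4217 0.3599 0.0326] [-0.8488 -0.7425  6.3183]
0.006578423770438766 [0.421  0.3593 0.1892] [ 0.043  -0.4792 -2.4241] 5.35
```

View pics/b1.png

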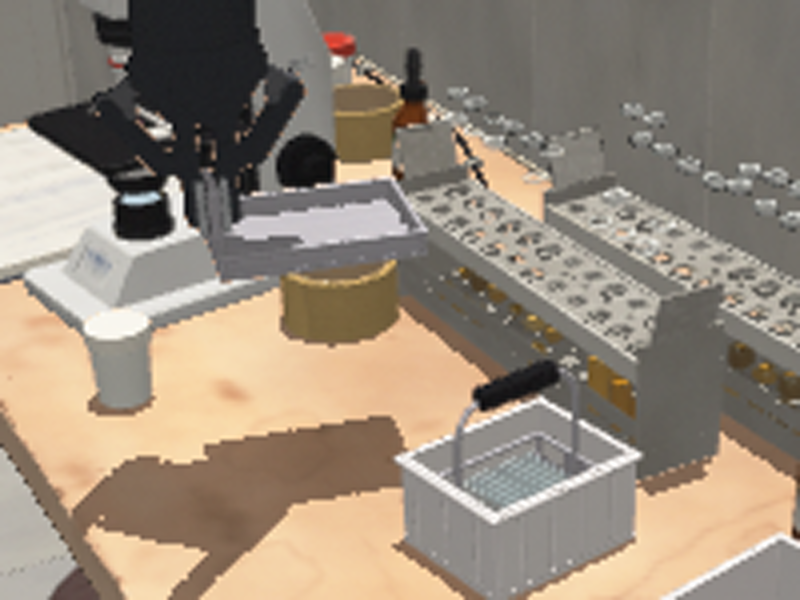

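Tray is held (width 6.6 mm, weight about 2 N) and looks level. Next I'll carry it above everything and hover over the gap.

Run:
```python
from plan import *
bot.servo_line([*pl,.22],velocity=.15)
bot.servo_line([*pm,.22],ori=down(myaw),velocity=.12)
bot.servo_line([*pm,.115],velocity=.12)
bot.dwell(.2)
for n in("scene","top"):
    cv2.imwrite(f"pics/c_{n}.png",vision.read_camera(n)["frame"][:,:,::-1])
f=cv2.imread("pics/c_scene.png")[190:350,270:480];cv2.imwrite("pics/c1.png",cv2.resize(f,None,fx=3.7,fy=3.7,interpolation=cv2.INTER_CUBIC))
f=cv2.imread("pics/c_top.png")[190:310,310:480];cv2.imwrite("pics/c2.png",cv2.resize(f,None,fx=4.6,fy=4.6,interpolation=cv2.INTER_CUBIC))
o=get_obs();print(o['gripper_width'],o['position'],o['wrist_force'],o['time_s'])
```

```text
0.006612099224142345 [0.4978 0.0695 0.1154] [-0.5678  0.0308 -1.748 ] 9.775
```

View pics/c1.png

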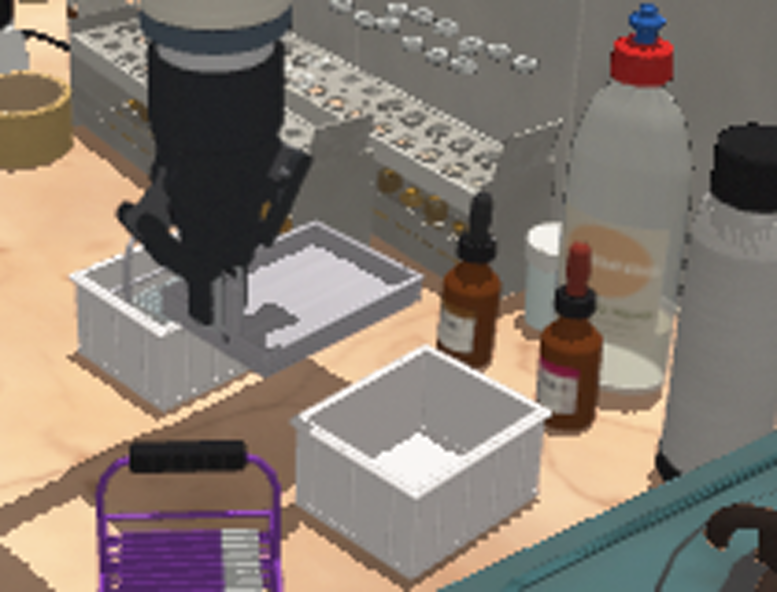

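View pics/c2.png

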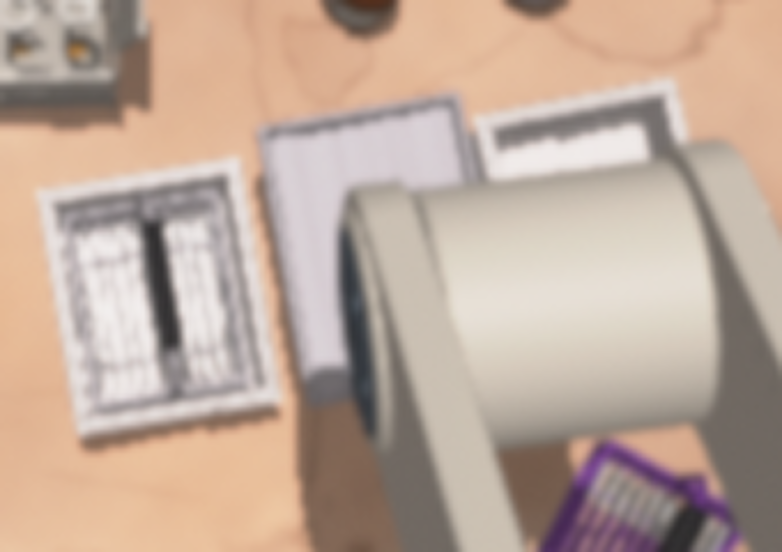

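Run:
```python
from plan import *
for z in(.099,.105,.093):
  a=[unproj(crop(u,310,190,4.6),z) for u in((260,128),(463,95))]
  d=a[0]-a[1]; th=np.arctan2(-d[0],d[1]); m=np.mean(a,0)[:2]-.065*ax(th); print(z,a,np.linalg.norm(d),th,m, mid)
```

```text
0.099 [array([0.6128, 0.1391, 0.099 ]), array([0.6285, 0.0454, 0.099 ])] 0.09502119505005266 0.16642341167460598 [0.5566 0.0815] [0.5575 0.0804]
0.105 [array([0.6118, 0.1396, 0.105 ]), array([0.6275, 0.0463, 0.105 ])] 0.09454052710984917 0.16642341167460661 [0.5555 0.0822] [0.5575 0.0804]
0.093 [array([0.6138, 0.1387, 0.093 ]), array([0.6296, 0.0445, 0.093 ])] 0.09550186299025609 0.1664234116746066 [0.5576 0.0808] [0.5575 0.0804]
```

Hover check: tray is at (0.557, 0.081), yaw 0.17, against a target of (0.5575, 0.080), 0.18. I'll lower it and release.

Run:
```python
from plan import *
bot.servo_line([*pm,.045],velocity=.08)
for z in (.040,.036,.033,.031):
    bot.servo_line([*pm,z],velocity=.03)
    f=get_obs()['wrist_force'];print(z,f)
    if f[2]>4: break
hand.move_gripper(.03,90)
o=get_obs();print(o['gripper_width'],o['position'],o['wrist_force'],o['time_s'])
bot.servo_line([*pm,.20],velocity=.12)
bot.reach([.45,.22,.33],down(.165+np.pi/2))
bot.dwell(.2)
for n in("scene","top"):
    cv2.imwrite(f"pics/d_{n}.png",vision.read_camera(n)["frame"][:,:,::-1])
f=cv2.imread("pics/d_scene.png")[190:350,270:480];cv2.imwrite("pics/d1.png",cv2.resize(f,None,fx=3.7,fy=3.7,interpolation=cv2.INTER_CUBIC))
f=cv2.imread("pics/d_top.png")[190:310,310:480];cv2.imwrite("pics/d2.png",cv2.resize(f,None,fx=4.6,fy=4.6,interpolation=cv2.INTER_CUBIC))
o=get_obs();print(o['time_s'],o['joint_pos'])
```

```text
0.04 [-0.1355 -0.8703 -1.2749]
0.036 [-0.121   0.0354 -1.9108]
0.033 [ 0.7162 -0.248  -2.317 ]
0.031 [-7.2345 -0.9642 25.435 ]
0.030018502227814128 [0.4975 0.0694 0.0309] [ 0.0509 -0.2163  0.3073] 12.25
15.2417 [ 0.451   0.0834  1.7936 -0.      1.2652 -1.2837]
```

View pics/d1.png

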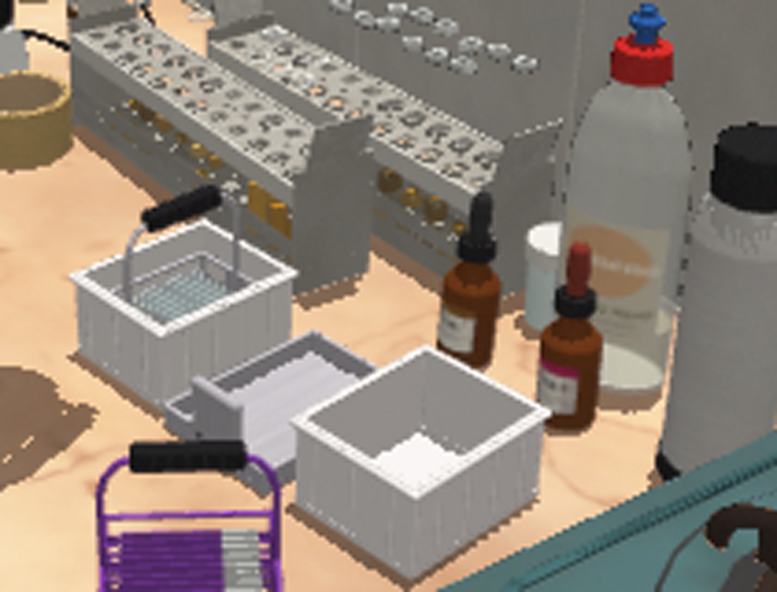

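View pics/d2.png

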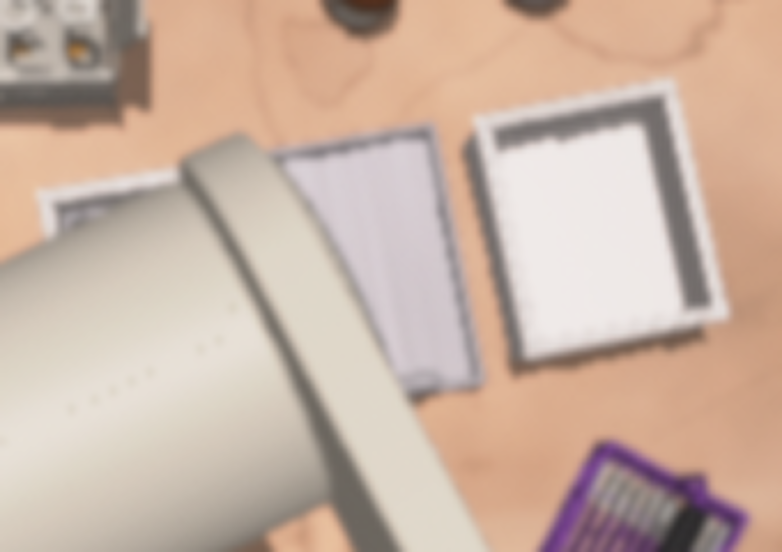

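Run:
```python
from plan import *
a=[unproj(crop(u,310,190,4.6),.016)[:2] for u in((437,126),(482,385))]
d=a[0]-a[1];th=np.arctan2(d[1],d[0]);n=np.array([-np.sin(th),np.cos(th)])
print(np.linalg.norm(d),th,np.mean(a,0)+.047*n,mid,myaw)
cg=[.538,.1852]; zc=np.array([-np.sin(.165),np.cos(.165),0])
q=ori([0,0,-1],zc)
hand.move_gripper(.05,100)
bot.reach([*cg,.23],q)
bot.servo_line([*cg,.155],velocity=.1)
for n in("scene","top"):
    cv2.imwrite(f"pics/e_{n}.png",vision.read_camera(n)["frame"][:,:,::-1])
f=cv2.imread("pics/e_scene.png")[180:320,250:400];cv2.imwrite("pics/e1.png",cv2.resize(f,None,fx=4.2,fy=4.2,interpolation=cv2.INTER_CUBIC))
o=get_obs();print(o['position'],o['time_s'],o['joint_pos'])
```

```text
0.12942926093915597 0.1572703913185472 [0.5566 0.0821] [0.5575 0.0804] 0.182
[0.5385 0.1854 0.1558] 17.1833 [ 0.3289  0.3729  1.8363 -0.      0.931  -1.4069]
```

View pics/e1.png

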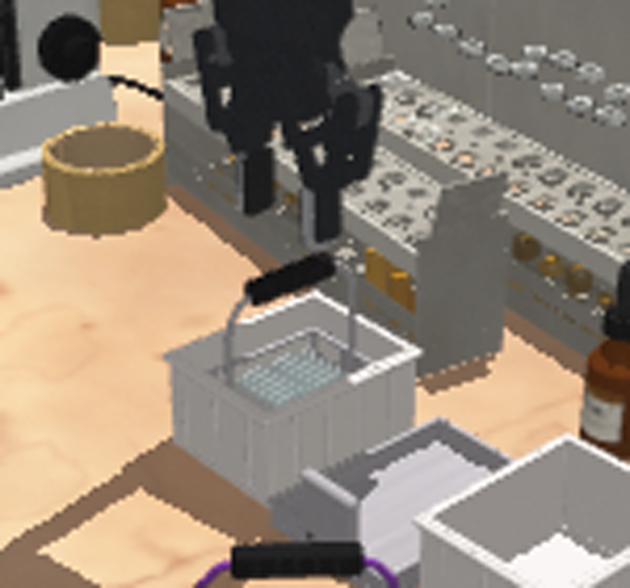

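The open fingers (crop px 258 and 322) are centred over the carrier's black bar (290,278), and the tray reads (0.557, 0.082), yaw 0.16. I'll grip and lift straight up.

Run:
```python
from plan import *
cg=[.538,.1852]
bot.servo_line([*cg,.107],velocity=.08)
print(get_obs()['wrist_force'])
hand.move_gripper(0,110)
o=get_obs();print(o['gripper_width'],o['position'],o['wrist_force'])
bot.servo_line([*cg,.13],velocity=.05)
o=get_obs();print(o['gripper_width'],o['wrist_force'],o['ft_torque'])
bot.servo_line([*cg,.30],velocity=.1)
bot.dwell(.2)
o=get_obs();print(o['gripper_width'],o['wrist_force'],o['time_s'])
for n in("scene","top"):
    cv2.imwrite(f"pics/f_{n}.png",vision.read_camera(n)["frame"][:,:,::-1])
f=cv2.imread("pics/f_scene.png")[130:320,240:480];cv2.imwrite("pics/f1.png",cv2.resize(f,None,fx=3.1,fy=3.1,interpolation=cv2.INTER_CUBIC))
```

```text
[ 0.4539 -0.1497 -0.1896]
0.010253672525969253 [0.5383 0.1851 0.1076] [-0.9272 -2.1332  5.6464]
0.01003318094264137 [ 0.4288 -0.3719 -2.6462] [ 0.0389 -0.0326 -0.0215]
0.009706467666873534 [-0.4004  0.402  -2.2733] 21.0333
```

View pics/f1.png

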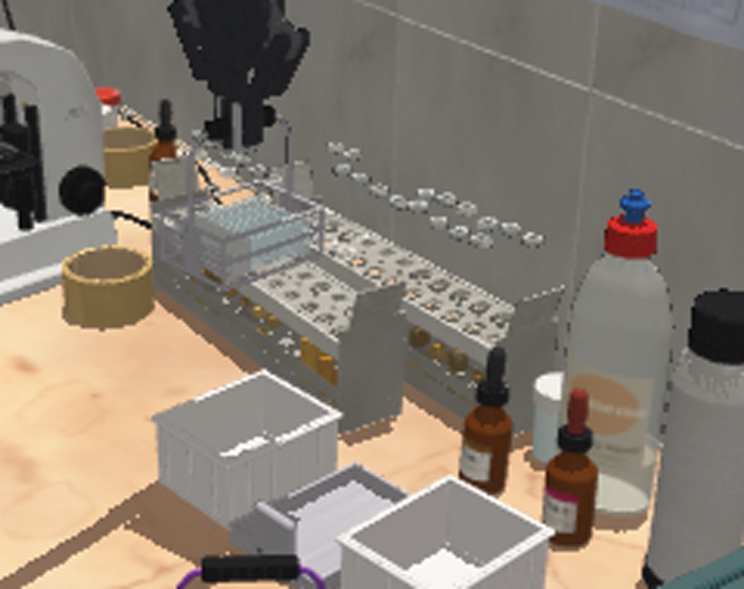

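Run:
```python
from plan import *
tc=np.array([.5567,.082]); g=np.arctan2(tc[1],tc[0]); e=ax(g); z=np.array([-e[1],e[0],0])
bot.servo_line([*tc,.34],ori=ori([0,0,-1],z),velocity=.1)
def pose(t):
    y=np.array([*(e*np.sin(t)),-np.cos(t)]); return np.r_[tc,.27]-y*.083, ori(y,z)
for t in (.74,): print(kinematics.solve_ik(*pose(t)))
for t in (.25,.5,.74):
    p,q=pose(t); bot.servo_line(p,ori=q,velocity=.04)
bot.dwell(.5)
o=get_obs();print(o['gripper_width'],o['position'],o['joint_pos'],o['wrist_force'],o['time_s'])
for n in("scene","top"):
    cv2.imwrite(f"pics/g_{n}.png",vision.read_camera(n)["frame"][:,:,::-1])
f=cv2.imread("pics/g_scene.png")[130:330,240:480];cv2.imwrite("pics/g1.png",cv2.resize(f,None,fx=3,fy=3,interpolation=cv2.INTER_CUBIC))
f=cv2.imread("pics/g_top.png")[190:310,310:480];cv2.imwrite("pics/g2.png",cv2.resize(f,None,fx=4.6,fy=4.6,interpolation=cv2.INTER_CUBIC))
```

```text
[ 0.141  -0.2258  2.2662  0.01    0.3612 -1.584 ]
0.00970547752550004 [0.5014 0.0739 0.3313] [ 0.141  -0.2256  2.266   0.01    0.3614 -1.5839] [-0.8112  0.7333 -2.4493] 24.95
```

View pics/g1.png

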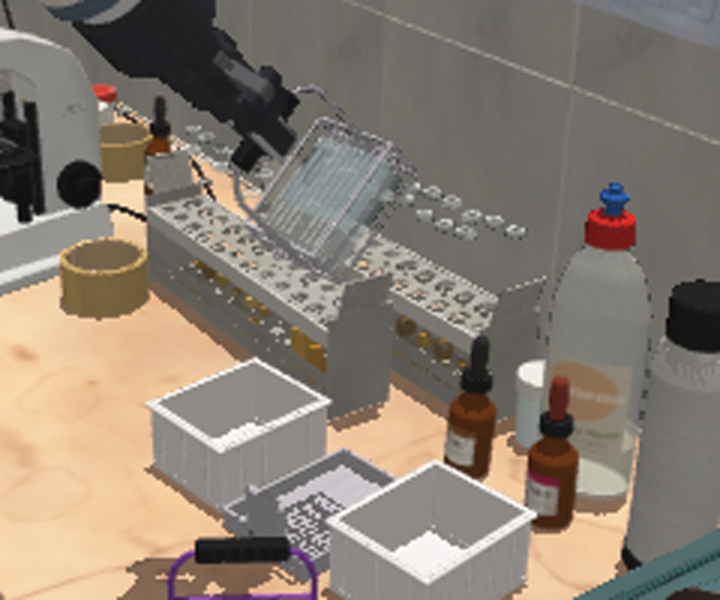

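View pics/g2.png

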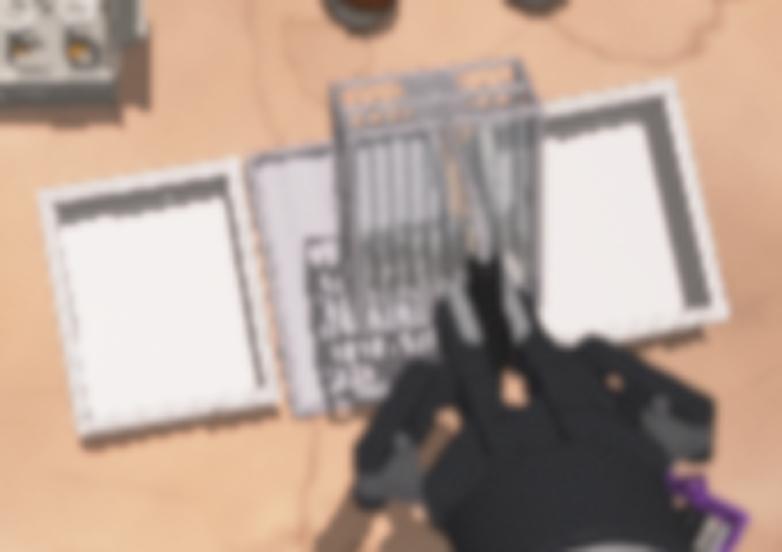

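I'll compare the predicted carrier wireframe with both pictures.

Run:
```python
from plan import *
o=get_obs();M=R.from_quat(o['orientation']).as_matrix()
y,zt=M[:,1],M[:,2]; cz=-y; cy=zt; cx=np.cross(cy,cz)
cm=o['position']+y*.083;print("mid",cm,"tilt",np.arccos(cz[2]),"cyz",np.degrees(np.arccos(cy[2])))
th=.16;d=cm[:2]-[.5567,.082];print("in tray",ax(th)@d,-np.sin(th)*d[0]+np.cos(th)*d[1])
for cam,(x0,y0,w,h,S) in {"scene":(310,150,80,90,6.5),"top":(360,190,90,100,6)}.items():
    f=cv2.imread(f"pics/g_{cam}.png")[y0:y0+h,x0:x0+w];f=cv2.resize(f,None,fx=S,fy=S,interpolation=cv2.INTER_CUBIC)
    for zz,col in((-.02,(0,0,255)),(.02,(0,200,0))):
        q=[]
        for a,b in rect(.096,.076):
            u=proj(cm+cx*a+cy*b+cz*zz,cam);q.append([(u[0]-x0+.5)*S,(u[1]-y0+.5)*S])
        cv2.polylines(f,[np.array(q,np.int32)],True,col,1,cv2.LINE_AA)
    cv2.imwrite(f"pics/h_{cam}.png",f)
```

```text
mid [0.5567 0.082  0.27  ] tilt 0.7399949887002167 cyz 89.99993056251671
in tray 2.2473705496283832e-05 1.4100036552051535e-05
```

View pics/h_scene.png

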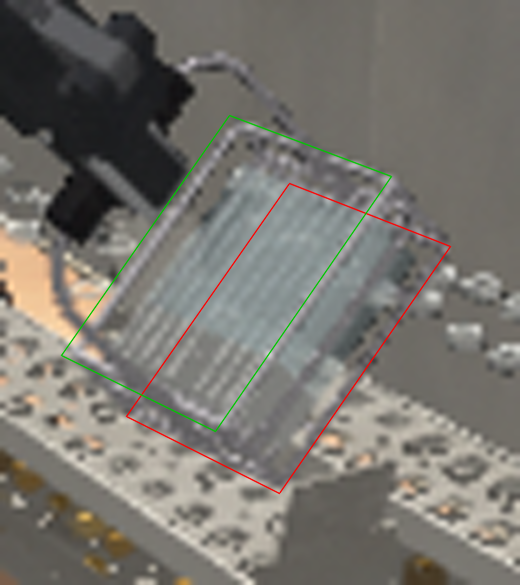

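View pics/h_top.png

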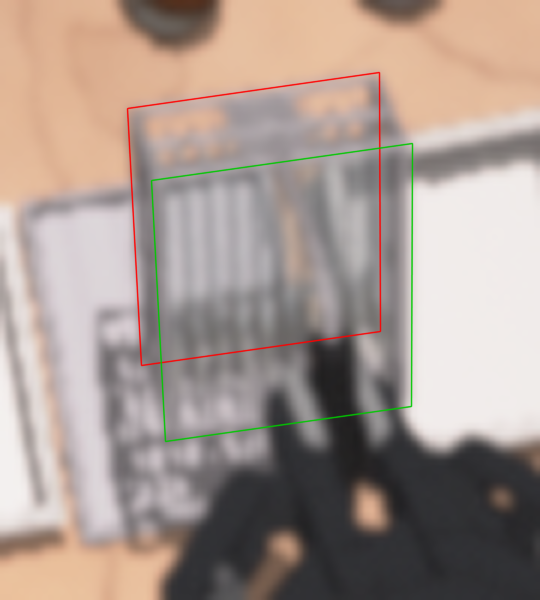

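The wireframe matches the carrier to within a few mm in both views. The dishes, tray and bottles stand where they were, so I'll hand in.

Run:
```python
from workcell import *
from workcell import hand_in,get_obs
o=get_obs();print(o['time_s'],o['gripper_width'],abs(o['joint_vel']).max()); print(hand_in())
```

```text
25.05 0.009963121240287288 0.001448211182395806
the job is handed in; nothing more can be done
None
```

I set the drip tray down in the gap between the dishes and let go of it. I then drew the carrier straight up out of its dish by the grip bar, tipped it about 42° over the tray, and handed in at 25 s of the 51 s allowed.

- **Tray:** the last picture measurement put it at (0.557, 0.082), yaw about 0.16. The midpoint between the dishes is (0.5575, 0.080), yaw 0.18, so it is about 2 mm and 1.5° off. It was taken from one edge of the tray in the top view, because the arm hid the rest.
- **Carrier:** the robot's pose puts the basket's middle over the measured tray centre, 0.27 m up, with a short end down. The predicted outline matched both camera views to within a few mm. The fingers closed to 10 mm on the 12 mm bar, the slides are all in, and the arm was at rest.
- **Surroundings:** dishes and dropper bottles looked unmoved in the last pictures. I did not check the cup again after picking up the tray.

No check failed. The largest disagreements were about 4 mm at the dish corners, probably because the rims have a small lip, and a few mm between the scene and top views.

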